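Spin-check the engraver's ball vice and stop it on its index line

ROBOT

A 6-joint arm with a two-finger parallel gripper is mounted at the origin on a cart in front of the work surface, level with it; the furniture and walls round the work are solid. World frame = base frame: x ahead of the robot, y to its left, z up, the work surface at z = 0. Lengths are in mm, angles in degrees, forces in N, time in s.
With the tool pointing down it reaches from about 400 to 825 mm from the base axis. Payload 7 kg.
Tool frame: the origin (TCP) lies between the finger pads; the fingertips stand 11 mm ahead of it and the grasp point (between the pads) lies 8 mm behind it; z points along the fingers, y is the direction in which the jaws open and shut (so a half turn about z gives the same grasp; the last joint's range is limited). The gripper opens to 85 mm and grips with 20 to 120 N. Pads are 22 mm wide; open, the fingers measure 114 mm over their backs; the gripper's body (76 mm by 85 mm) begins 54 mm behind the grasp point. The pads swing forward as they close: fully open they stand 13 mm farther back than shut.
Start: joints at [80.735, 20.546, 0.682, 0, -70.136, -16.507], TCP at [293.485, 607.834, 242.302] pointing down, gripper open.
Joint ranges: [-176.03, 176.03], [-82.01, 121.73], [-58.28, 71.71], [-173.87, 95.51], [-174.79, -0.11], [-173.66, 173.66]. Speed limits (degrees/s): [136.94, 136.94, 172.46, 180, 180, 180].

INTERFACE

Orientations are given as [roll, pitch, yaw] about the fixed x, y, z axes, in that order (R = Rz(yaw) Ry(pitch) Rx(roll)).
In Python, from plant import manip, viewer gives the robot as it stands. The module is installed in compiled form; this text tells all that it offers.
- The arm moves only by the tool servo_tool, never from a script. Its argument "steps" is a list of rows, each an object with "linear": the shift along the world's x, y, z in m, a list of three; "turn": the turn about the world's z in degrees; "hand": the opening, from 0 (shut) to 1 (fully open). A call has 1 to 20 rows; each row is the pose to reach, as a shift and turn from the pose measured when the call began; what a row does not reach only later rows make up. A row lasts 1/10 s, in which the tool goes at most 50 mm and 8.59 degrees, less where a joint would pass 70% of its speed; a pose out of reach is approached as far as the arm can. A call with a gripper value outside its range is refused whole. The fingers move at their own pace and stop on an object; the grip force is fixed at half the most. Time passes only in rows, so rows that repeat a pose let the fingers close. It gives the time, the measured TCP pose, the force and the opening at its end, in the units of the state.
- manip.get_obs(): the state, without advancing time (a new reading comes with each control period).
- viewer.read_camera(name): name is "scene" or "side" or "wrist"; returns the picture (384x512x3 uint8, blue, green, red); there is no depth.
- viewer.get_calibration(name): a dict with "camera_matrix" (3x3 intrinsics, pixels), "R" (3x3) and "t" (3): a world point X has camera coordinates R X + t; the wrist camera has in their place "T_tool_cam" (4x4, takes a point from camera to tool coordinates, whose origin is the TCP and whose axes are the flange's). Camera axes: x right, y down, z forward; pixel columns grow to the right and rows downward; lengths in mm; the calibration is good to about 2 mm. The wrist camera is an equidistant fisheye: a pixel r from the principal point sees the ray r / f radians off the axis. A picture is of the moment at which its call begins: read the wrist's pose just before it. get_calibration takes no time and is no camera call.
- manip.finish_job(): hands the job in, once; it reports no verdict.
The state is a dict: "time_s": time; "q": joint angles; "joint_vel": joint speeds; "tau": joint torques, N m; "position": TCP position; "eef_rot": TCP orientation; "ft_force": force on the tool from outside, world axes, zero at the start; "wrist_torque": the same for the moment, N m; "opening": finger opening in mm.
Only numpy, scipy, OpenCV 4.12 (cv2) and the standard library are available. Lean on these libraries where they do the work, as an engineer would, in place of code of your own. Each camera call takes 0.05 s, during which the arm holds its last target. There are 200 camera calls.

TASK

The bearing of the engraver's ball vice has just been oiled: flick the vice's round head by its rim with a fingertip so that it spins, and let it run on its own, untouched, for at least two seconds. Then brake it with a fingertip on the rim so that it stops with its red line at the index block on the vice's body, and finish with the fingertip still resting lightly on the rim, holding the head there so that the lock screw can be nipped up. Keep off the jaws and the polished case back in them, and leave the things round the vice where they stand.

Things in the scene. Friction and masses are not known exactly. Their poses are not given: they have to be found in the camera images.
- vice: Engraver's ball vice fixed on the table: black rubber ring (151 mm across, 24 mm high), dark ball body, and one aluminium index block, 20 mm wide, on the body's -x side (towards the robot within 40 degrees), just outside the head, 73 to 85 mm from the axis, its top 83 mm above the table, a black line down its middle. Origin: on the vice's upright axis, at the table; z up.
- vice_head: The vice's round steel head, 140 mm across, about 2.2 kg. Turns endlessly either way about the upright axis on a free bearing (under 0.1 N at the rim moves it); let go, it coasts, losing 0.1 to 0.4 rad/s each second. Origin: on the axis at table height; axes turn with the head. Its -x axis points along the red line: on the index its yaw equals that of vice.
- case_back: Polished steel watch case back, 31 mm across and 6 mm thick, lying between four brass pins on top of the jaws at the middle of the head, and turning with it; its top is 107 mm above the table (pins to 109 mm). Not to be touched. Origin: centre of its underside.
- head_top (a point): Point on the vice's axis at the height of the head's flat, level rim, 84 mm above the table. Two steel jaws (59 by 60 mm together, to 101 mm above the table, corners 42 mm from the axis) stand on the middle of the head and turn with it; the rim from 45 to 70 mm from the axis is clear all round. A fingertip pressed on it with 5 to 10 N carries it along or stops it by friction.
- red_line (a point): Outer end of the red line (4 mm wide, across the top rim and down the side of the head): a point on the rim's edge, 70 mm from the axis, 84 mm above the table.
- index_line (a point): The point next to the index block where the outer end of the red line must come: 70 mm from the axis, 84 mm above the table. Belongs to the fixed body of the vice.
- oil: Small brown oil bottle with black cap, 31 mm across, 62 mm tall, loose. Bystander. Origin: centre of its underside.
- eyeglass: Black watchmaker's eyeglass, 34 mm across, 28 mm tall, loose. Bystander. Origin: centre of its underside.
- tape: Roll of masking tape lying flat, 60 mm across, 12 mm high, loose. Bystander. Origin: centre of its underside.
- blower: Red rubber dust blower standing on its bulb, 51 mm across, 88 mm tall, loose. Bystander. Origin: centre of its underside.

How it is judged (in metres and radians):
On the way, in this order (a step that is already met when the one before it is completed fails the run):
1. the head spins on its own (faster than 0.4 rad/s, no finger on the vice) for two seconds (angular speed of vice_head above 0.4 rad/s and contact force between each of the arm, the fingers and vice below 0.02 N), for 1.9 s.
2. a fingertip on the rim has stopped the head with the red line at the index block (angular speed of vice_head below 0.05 rad/s and contact force between the fingers and vice_head_c0 above 0.5 N and horizontal distance between red_line and index_line below 0.01 m), for 0.3 s.
At the end, for the whole second after the job is handed in: The head is at rest with the outer end of its red line within 10 mm of the index line, and a fingertip rests on the rim with 0.5 to 30 N; the case back still lies between its pins (all of step 2 and contact force between the fingers and vice_head_c0 below 30 N and horizontal distance between case_back and head_top below 0.003 m); the arm keeps its last pose, push and grip.
It fails at once if the jaws, their pins or the polished case back are touched or gripped, or the case back is shaken out of its pins (contact force between any of the fingers, the arm and case_back above 0.2 N or contact force between the fingers and vice_head_c1 above 0.2 N or contact force between the fingers and vice_head_c2 above 0.2 N or contact force between the fingers and vice_head_c3 above 0.2 N or contact force between the fingers and vice_head_c4 above 0.2 N or contact force between the fingers and vice_head_c5 above 0.2 N or contact force between the fingers and vice_head_c6 above 0.2 N or z of case_back in the frame of vice above 0.104 m or horizontal distance between case_back and head_top above 0.003 m).
It fails at once if a bystander is moved or lifted (distance of any of oil, eyeglass, tape, blower from where it was at the start of the episode above 0.015 m).
It also fails if it takes over 48 s, if anything falls off the work surface, if the arm or the gripper's body presses on something with over 40 N, if the wrist force passes 120 N, or if a joint passes its speed limit or range.

## Working session

There is one attempt and no reset: what is moved stays moved. The work goes in short steps, Python scripts to look and compute and a tool call to move; the robot and the scene stay as the last step left them, time stands still between calls to the robot, and variables do not carry over. Pictures are saved under pics/ and viewed, about 8 in all and at most 12, crops included, and the job is handed in when it is done.

Besides the shell and the picture viewer there is one more tool, called after "Request:" by a JSON object that holds its "api" and its "payload". servo_tool: Moves the arm, as the interface text tells. Its arguments: {"type":"object","properties":{"steps":{"type":"array","items":{"type":"object","properties":{"linear":{"type":"array","items":{"type":"number"}},"turn":{"type":"number"},"hand":{"type":"number"}}}}},"required":["steps"]}

```bash
mkdir -p pics; cat > h.py <<'E'
import numpy as np, cv2
from plant import manip, viewer
def ray(cam,u,v):
    c=viewer.get_calibration(cam);K=np.array(c["camera_matrix"]);R=np.array(c["R"]);t=np.array(c["t"]).ravel()
    d=R.T@np.linalg.solve(K,[u,v,1.]);return -R.T@t,d
def onplane(cam,u,v,z):
    o,d=ray(cam,u,v);return o+d*(z-o[2])/d[2]
def proj(cam,X):
    c=viewer.get_calibration(cam);p=np.array(c["camera_matrix"])@(np.array(c["R"])@np.array(X,float)+np.array(c["t"]).ravel());return p[:2]/p[2]
E
python3 - <<'E'
from h import *
o=manip.get_obs();print({k:np.round(v,2) for k,v in o.items()})
a=viewer.read_camera("scene");b=viewer.read_camera("side")
cv2.imwrite("pics/scene0.png",a);cv2.imwrite("pics/side0.png",b)
for c in("scene","side"):
    k=viewer.get_calibration(c);print(c,np.round(-np.array(k["R"]).T@np.array(k["t"]).ravel()),np.round(k["R"],2).tolist(),k["camera_matrix"])
cv2.imwrite("pics/two.png",cv2.resize(np.vstack([a,b]),(450,675))[:0+675] if 0 else np.hstack([a,b])[:, :] if 0 else cv2.resize(np.hstack([a,b]),(800,300)))
E
```

```text
{'time_s': np.float64(0.0), 'q': array([ 8.074e+01,  2.059e+01,  6.300e-01, -2.000e-02, -7.013e+01,
       -1.651e+01]), 'joint_vel': array([ 0.01,  0.03, -0.05,  0.06, -0.05,  0.08]), 'tau': array([-0.000e+00, -5.833e+01,  2.934e+01,  6.940e+00, -1.000e-02,
       -0.000e+00]), 'position': array([293.32, 607.44, 241.39]), 'eef_rot': array([ 1.7991e+02, -1.0000e-02, -2.5780e+01]), 'ft_force': array([0.45, 0.5 , 0.16]), 'wrist_torque': array([-0.03, -0.03,  0.05]), 'opening': np.float64(85.38)}
scene [ 122. -386.  749.] [[0.66, -0.75, 0.01], [-0.57, -0.52, -0.64], [0.48, 0.42, -0.77]] [[377.81199109   0.         248.00997113]
 [  0.         377.81199109 182.93471813]
 [  0.           0.           1.        ]]
side [461. 675. 551.] [[-0.99, -0.12, 0.0], [-0.06, 0.54, -0.84], [0.1, -0.83, -0.55]] [[390.8594612    0.         261.07381223]
 [  0.         390.8594612  188.18425403]
 [  0.           0.           1.        ]]
```

View pics/scene0.png

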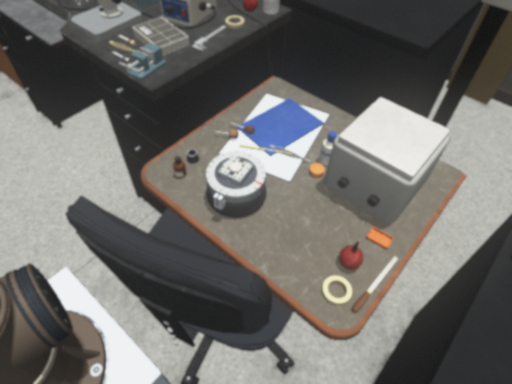

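View pics/side0.png

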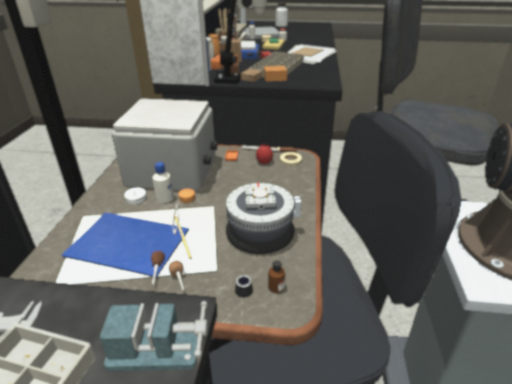

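The scene view shows the vice at about (236,180) with the index block near (219,201). The oil is at (179,167), the eyeglass at (193,156), the blower at (350,257) and the tape at (337,290). The side view shows the vice at (260,210) with the block at (297,203).

```bash
python3 - <<'E'
from h import *
a=cv2.imread("pics/scene0.png");b=cv2.imread("pics/side0.png")
ca=cv2.resize(a[135:225,190:285],None,fx=4,fy=4,interpolation=cv2.INTER_CUBIC);cb=cv2.resize(b[170:260,215:310],None,fx=4,fy=4,interpolation=cv2.INTER_CUBIC)
cv2.imwrite("pics/crop0.png",np.hstack([ca,cb]))
# bright head mask -> centroid of hull ellipse
for n,im,(x0,y0,x1,y1) in(("scene",a,(195,140,275,215)),("side",b,(218,175,305,230))):
    h=cv2.cvtColor(im,cv2.COLOR_BGR2HSV);m=np.zeros(im.shape[:2],np.uint8)
    m[y0:y1,x0:x1]=((h[...,2]>120)&(h[...,1]<60))[y0:y1,x0:x1]
    nn,l,s,c=cv2.connectedComponentsWithStats(m);i=1+np.argmax(s[1:,4]);print(n,s[i],c[i])
    r=((h[...,0]<8)|(h[...,0]>172))&(h[...,1]>80)
    mm=np.zeros_like(m);mm[y0:y1,x0:x1]=r[y0:y1,x0:x1];ys,xs=np.nonzero(mm);print("red",list(zip(xs.tolist(),ys.tolist()))[:30])
for n,pts in(("scene",dict(oil=(179,176),eye=(193,161),blower=(350,265),tape=(337,290),head=(236,172))),("side",dict(oil=(277,290),eye=(244,292),blower=(264,162),tape=(290,158),head=(260,206)))):
    for k,p in pts.items(): print(n,k,onplane(n,*p,84 if k=="head" else 5).round())
E
```

```text
scene [ 195  140   80   75 4420] [233.39841629 171.60384615]
red []
side [ 218  175   87   55 3711] [261.11209916 197.58393964]
red [(257, 183), (258, 183), (258, 184), (258, 185)]
scene oil [483. 165.   5.]
scene eye [543. 177.   5.]
scene blower [ 561. -301.    5.]
scene tape [ 494. -311.    5.]
scene head [542.  17.  84.]
side oil [490. 181.   5.]
side eye [549. 192.   5.]
side blower [ 565. -288.    5.]
side tape [ 493. -320.    5.]
side head [538.  33.  84.]
```

View pics/crop0.png

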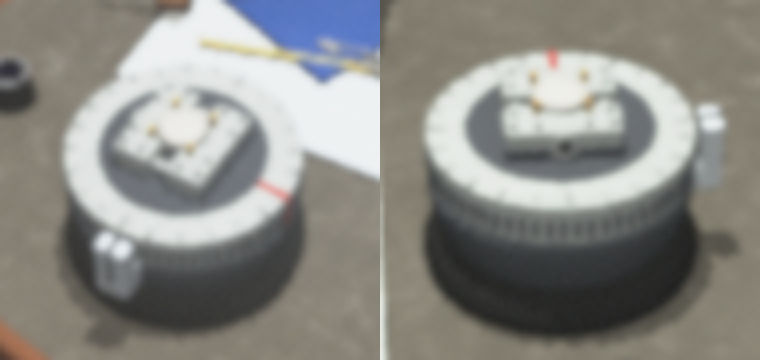

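The crops show the rim ellipse clearly in both views. The red line ends at crop (290,200) in scene and (552,52) in side. The black line on the index block is at (114,243) in scene and (711,112) in side.

```bash
python3 - <<'E'
from h import *
S=lambda x,y:(190+(x-1.5)/4,135+(y-1.5)/4)
D=lambda x,y:(215+(x-380-1.5)/4,170+(y-1.5)/4)
def circ(P):
    P=np.array(P);A=np.c_[2*P[:,:2],np.ones(len(P))];s=np.linalg.lstsq(A,(P[:,:2]**2).sum(1),rcond=None)[0];return s[:2],np.sqrt(s[2]+s[0]**2+s[1]**2)
ps=[onplane("scene",*S(*p),84) for p in[(63,150),(303,150),(185,62),(182,246),(100,90),(270,90),(272,220)]]
pd=[onplane("side",*D(*p),84) for p in[(425,130),(697,130),(560,52),(562,212),(460,80),(660,80),(465,188),(660,188)]]
for n,P in(("scene",ps),("side",pd)):
    c,r=circ(P);print(n,c.round(1),r.round(1),[np.hypot(*(p[:2]-c)).round(1) for p in P])
cs=circ(ps)[0];cd=circ(pd)[0]
f=lambda p,c:(p[:2].round(1),np.hypot(*(p[:2]-c)).round(1),np.degrees(np.arctan2(*(p[:2]-c)[::-1])).round(1))
print("red",f(onplane("scene",*S(290,198),84),cs),f(onplane("side",*D(552,52),84),cd))
print("idx",f(onplane("scene",*S(114,243),83),cs),f(onplane("side",*D(711,112),83),cd))
k=viewer.get_calibration("wrist");print(k)
E
```

```text
scene [540.9  17.4] 70.9 [np.float64(70.6), np.float64(69.5), np.float64(72.0), np.float64(70.5), np.float64(70.5), np.float64(70.5), np.float64(72.3)]
side [540.6  16.9] 70.6 [np.float64(70.3), np.float64(70.3), np.float64(72.2), np.float64(71.1), np.float64(70.2), np.float64(69.3), np.float64(70.2), np.float64(71.3)]
red (array([554.9, -51.9]), np.float64(70.7), np.float64(-78.6)) (array([554.2, -54.2]), np.float64(72.4), np.float64(-79.2))
idx (array([4.653e+02, 4.000e-01]), np.float64(77.5), np.float64(-167.3)) (array([463.9,  -7.1]), np.float64(80.3), np.float64(-162.6))
{'camera_matrix': array([[297.31863964,   0.        , 259.42073146],
       [  0.        , 297.31863964, 195.01666838],
       [  0.        ,   0.        ,   1.        ]]), 'T_tool_cam': array([[-2.88766910e-04, -9.55231291e-01, -2.95859929e-01,
         7.54098075e+01],
       [ 9.99999882e-01, -1.60151440e-04, -4.58950997e-04,
        -7.37587229e-03],
       [ 3.91021959e-04, -2.95860027e-01,  9.55231224e-01,
        -1.32040108e+02],
       [ 0.00000000e+00,  0.00000000e+00,  0.00000000e+00,
         1.00000000e+00]])}
```

```bash
python3 - <<'E'
from h import *
def tri(p,q):
    o1,d1=ray("scene",*p);o2,d2=ray("side",*q)
    s=np.linalg.lstsq(np.c_[d1,-d2],o2-o1,rcond=None)[0];A=o1+s[0]*d1;B=o2+s[1]*d2;return A.round(),B.round()
print(tri((75,207),(465,200)),tri((75,207),(455,310)),tri((268,290),(370,113)),tri((262,278),(365,118)))
E
```

```text
(array([218., 116., 186.]), array([195., 124., 190.])) (array([240., 230.,  58.]), array([211., 241.,  63.])) (array([ 329., -250.,  192.]), array([ 303., -242.,  184.])) (array([ 340., -229.,  186.]), array([ 316., -222.,  179.]))
```

Request:
{"api": "servo_tool", "payload": {"steps": [{"linear": [0.0,-0.04,0.02],"turn": 0,"hand": 0},{"linear": [0.02,-0.08,0.03],"turn": 0,"hand": 0}]}}

```text
time_s: 0.3
position: [312.2, 527.2, 271.1]
eef_rot: [179.8, -0.0, -25.6]
ft_force: [1.0, -0.2, 0.4]
opening: 59.3
```

Request:
{"api": "servo_tool", "payload": {"steps": [{"linear": [0.03,-0.035,0.0],"turn": 0,"hand": 0},{"linear": [0.06,-0.07,0.0],"turn": 0,"hand": 0},{"linear": [0.09,-0.105,0.0],"turn": 0,"hand": 0},{"linear": [0.12,-0.145,0.0],"turn": 0,"hand": 0},{"linear": [0.145,-0.19,0.0],"turn": 0,"hand": 0},{"linear": [0.16,-0.235,0.0],"turn": 0,"hand": 0},{"linear": [0.172,-0.28,0.0],"turn": 0,"hand": 0},{"linear": [0.172,-0.325,0.0],"turn": 0,"hand": 0},{"linear": [0.172,-0.37,-0.02],"turn": 0,"hand": 0},{"linear": [0.172,-0.41,-0.04],"turn": 0,"hand": 0},{"linear": [0.172,-0.45,-0.06],"turn": 0,"hand": 0},{"linear": [0.172,-0.48,-0.08],"turn": 0,"hand": 0},{"linear": [0.172,-0.484,-0.11],"turn": 0,"hand": 0},{"linear": [0.172,-0.484,-0.13],"turn": 0,"hand": 0},{"linear": [0.172,-0.484,-0.14],"turn": 0,"hand": 0},{"linear": [0.172,-0.484,-0.14],"turn": 0,"hand": 0}]}}

```text
time_s: 1.9
position: [483.4, 42.8, 129.9]
eef_rot: [179.7, 0.1, -25.6]
ft_force: [-0.6, -0.6, -0.2]
opening: 0.1
```

```bash
python3 - <<'E'
from h import *
o=manip.get_obs();w=viewer.read_camera("wrist");cv2.imwrite("pics/w1.png",w);print(o["position"],o["eef_rot"],o["ft_force"],o["opening"],o["time_s"])
E
```

```text
[483.41794907  42.84837996 129.87132617] [ 1.79700095e+02  7.51252229e-02 -2.56441132e+01] [-0.58375038 -0.58009633 -0.15522484] 0.05282216557022532 1.9
```

View pics/w1.png

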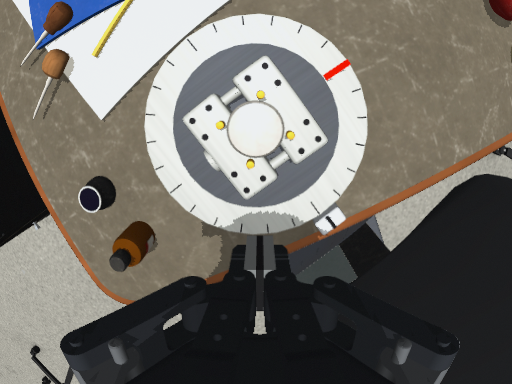

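The wrist view shows the whole head. The red line's outer end is at about (349,63), the index line at (331,221), and the fingertips are at (260,240) just short of the rim's near edge.

```bash
cat >> h.py <<'E'
from scipy.spatial.transform import Rotation as Rot
C=np.array([540.8,17.2])
def wplane(o,u,v,z):
    k=viewer.get_calibration("wrist");K=k["camera_matrix"];T=k["T_tool_cam"]
    d=np.stack([np.ravel(u)-K[0,2],np.ravel(v)-K[1,2]],1).astype(float);r=np.linalg.norm(d,axis=1)+1e-9;th=r/K[0,0]
    c=np.c_[d/r[:,None]*np.sin(th)[:,None],np.cos(th)]
    R=Rot.from_euler("xyz",o["eef_rot"],degrees=True).as_matrix()
    w=c@(R@T[:3,:3]).T;p=R@T[:3,3]+o["position"]
    return p+w*((z-p[2])/w[:,2])[:,None]
def red(o,im,c=C):
    h=cv2.cvtColor(im,cv2.COLOR_BGR2HSV)
    m=((h[...,0]<8)|(h[...,0]>172))&(h[...,1]>170)&(h[...,2]>120);ys,xs=np.nonzero(m)
    P=wplane(o,xs,ys,84)[:,:2]-c;r=np.hypot(*P.T);P=P[(r>45)&(r<70)]
    return np.degrees(np.arctan2(P[:,1].mean(),P[:,0].mean())) if len(P)>8 else None,len(P)
def look():
    o=manip.get_obs();im=viewer.read_camera("wrist");return o,im
E
python3 - <<'E'
from h import *
im=cv2.imread("pics/w1.png");o=manip.get_obs()
pts=[(145,124),(368,124),(257,14),(180,46),(337,46),(175,200),(345,195)]
P=wplane(o,*np.array(pts).T,84)
A=np.c_[2*P[:,:2],np.ones(len(P))];s=np.linalg.lstsq(A,(P[:,:2]**2).sum(1),rcond=None)[0];c=s[:2]
print(c,np.sqrt(s[2]+c@c),np.hypot(*(P[:,:2]-c).T).round(1))
i=wplane(o,[331,323,338],[221,215,228],83)[:,:2]-c;print(np.degrees(np.arctan2(i[:,1],i[:,0])),np.hypot(*i.T))
print(red(o,im,c),red(o,im))
cv2.imwrite("pics/w1c.png",cv2.resize(im[190:265,220:360],None,fx=5,fy=5,interpolation=cv2.INTER_CUBIC))
E
```

```text
[540.58241205  17.60772632] 70.28620618224735 [70.5 69.4 70.5 69.8 70.8 70.2 70.7]
[-166.57565694 -168.02271512 -165.96816319] [77.93647837 70.88658363 85.38987424]
(np.float64(-77.72907166076284), 165) (np.float64(-77.84946788622206), 169)
```

View pics/w1c.png

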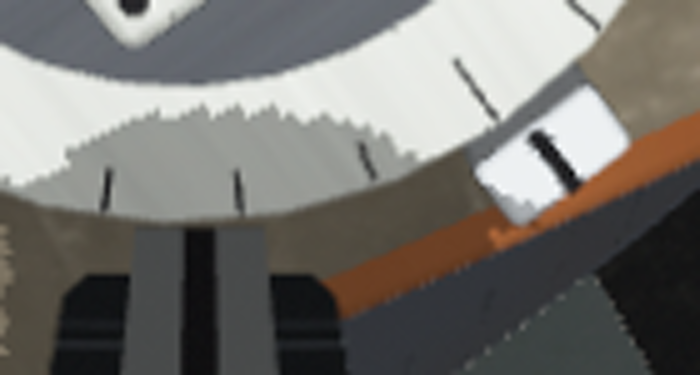

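```bash
python3 - <<'E'
from h import *
o=manip.get_obs();print(wplane(o,[260],[235.6],o["position"][2]-11),o["position"])
E
```

```text
[[491.826292    39.31802397 120.00798046]] [484.17080754  43.28511426 131.00798046]
```

Request:
{"api": "servo_tool", "payload": {"steps": [{"linear": [0,0,-0.015],"turn": 0,"hand": 0},{"linear": [0,0,-0.028],"turn": 0,"hand": 0},{"linear": [0,0,-0.033],"turn": 0,"hand": 0},{"linear": [0,0,-0.033],"turn": 0,"hand": 0}]}}

```text
time_s: 2.35
position: [484.4, 43.6, 98.3]
eef_rot: [179.8, -0.0, -25.6]
ft_force: [-0.6, -0.0, 0.2]
opening: 0.1
```

Request:
{"api": "servo_tool", "payload": {"steps": [{"linear": [0,0,-0.002],"turn": 0,"hand": 0},{"linear": [0,0,-0.003],"turn": 0,"hand": 0},{"linear": [0,0,-0.003],"turn": 0,"hand": 0}]}}

```text
time_s: 2.65
position: [484.6, 43.7, 95.7]
eef_rot: [179.8, -0.0, -25.6]
ft_force: [-0.3, -0.4, 0.4]
opening: -0.2
```

Request:
{"api": "servo_tool", "payload": {"steps": [{"linear": [0,0,-0.001],"turn": 0,"hand": 0},{"linear": [0,0,-0.001],"turn": 0,"hand": 0}]}}

```text
time_s: 2.85
position: [484.8, 43.8, 95.1]
eef_rot: [179.8, -0.1, -25.6]
ft_force: [-1.1, 0.5, 3.6]
opening: -0.3
```

Request:
{"api": "servo_tool", "payload": {"steps": [{"linear": [0,0,-0.001],"turn": 0,"hand": 0},{"linear": [0,0,-0.001],"turn": 0,"hand": 0}]}}

```text
time_s: 3.05
position: [485.0, 44.1, 95.0]
eef_rot: [179.9, -0.1, -25.5]
ft_force: [-5.8, 2.4, 11.6]
opening: 0.1
```

Request:
{"api": "servo_tool", "payload": {"steps": [{"linear": [0.001,0.0031,-0.0008],"turn": 0,"hand": 0},{"linear": [0.0044,0.0087,-0.0008],"turn": 0,"hand": 0},{"linear": [0.0106,0.0163,-0.0008],"turn": 0,"hand": 0},{"linear": [0.0188,0.0235,-0.0008],"turn": 0,"hand": 0},{"linear": [0.0291,0.0296,-0.0008],"turn": 0,"hand": 0},{"linear": [0.0404,0.0337,-0.0008],"turn": 0,"hand": 0},{"linear": [0.0522,0.0355,0.006],"turn": 0,"hand": 0},{"linear": [0.062,0.037,0.02],"turn": 0,"hand": 0},{"linear": [0.055,0.037,0.025],"turn": 0,"hand": 0},{"linear": [0.03,0.025,0.025],"turn": 0,"hand": 0},{"linear": [0.01,0.01,0.025],"turn": 0,"hand": 0},{"linear": [-0.001,0.0,0.02],"turn": 0,"hand": 0},{"linear": [-0.001,0.0,0.012],"turn": 0,"hand": 0},{"linear": [-0.001,0.0,0.012],"turn": 0,"hand": 0}]}}

```text
time_s: 4.45
position: [483.3, 43.8, 106.3]
eef_rot: [179.8, -0.0, -25.6]
ft_force: [0.7, 1.2, 2.1]
opening: -0.1
```

```bash
cat >> h.py <<'E'
IDX=-166.5
def track(n=6):
    L=[]
    for i in range(n):
        o,im=look();a,k=red(o,im);L.append((o["time_s"],a,k))
    print([(round(float(t),2),None if a is None else round(float(a),1),k) for t,a,k in L])
    g=np.array([(t,a) for t,a,k in L if a is not None],float)
    if len(g)>2:
        y=np.unwrap(np.radians(g[:,1]));p=np.polyfit(g[:,0]-g[-1,0],y,1);te=manip.get_obs()["time_s"]
        print("now",te,"angle now",np.degrees(np.polyval(p,te-g[-1,0])).round(1),"w rad/s",p[0].round(3))
    print(manip.get_obs()["position"].round(1));return o,im
E
python3 - <<'E'
from h import *
o,im=track(8);cv2.imwrite("pics/w2.png",im)
E
```

```text
[(4.45, 148.9, 103), (4.5, 144.3, 160), (4.55, 139.5, 184), (4.6, 134.8, 177), (4.65, 129.9, 178), (4.7, 125.1, 180), (4.75, 120.6, 182), (4.8, 115.8, 182)]
now 4.85 angle now 111.0 w rad/s -1.657
[484.2  44.3 107.1]
```

Request:
{"api": "servo_tool", "payload": {"steps": [{"linear": [0,0,0],"turn": 0,"hand": 0},{"linear": [0,0,0],"turn": 0,"hand": 0},{"linear": [0,0,0],"turn": 0,"hand": 0},{"linear": [0,0,0],"turn": 0,"hand": 0},{"linear": [0,0,0],"turn": 0,"hand": 0},{"linear": [0,0,0],"turn": 0,"hand": 0},{"linear": [0,0,0],"turn": 0,"hand": 0},{"linear": [0,0,0],"turn": 0,"hand": 0},{"linear": [0,0,0],"turn": 0,"hand": 0},{"linear": [0,0,0],"turn": 0,"hand": 0},{"linear": [0,0,0],"turn": 0,"hand": 0},{"linear": [0,0,0],"turn": 0,"hand": 0},{"linear": [0,0,0],"turn": 0,"hand": 0},{"linear": [0,0,0],"turn": 0,"hand": 0},{"linear": [0,0,0],"turn": 0,"hand": 0}]}}

```text
time_s: 6.35
position: [484.2, 44.3, 107.0]
eef_rot: [179.9, -0.1, -25.5]
ft_force: [-0.2, 1.3, 0.1]
opening: 0.1
```

```bash
python3 - <<'E'
from h import *
track(6)
E
```

```text
[(6.35, -17.0, 220), (6.4, -20.9, 225), (6.45, -24.8, 226), (6.5, -28.7, 224), (6.55, -32.7, 224), (6.6, -36.4, 226)]
now 6.65 angle now -40.4 w rad/s -1.36
[484.3  44.3 107.1]
```

Request:
{"api": "servo_tool", "payload": {"steps": [{"linear": [0,0,-0.003],"turn": 0,"hand": 0},{"linear": [0,0,-0.006],"turn": 0,"hand": 0},{"linear": [0,0,-0.008],"turn": 0,"hand": 0},{"linear": [0,0,-0.009],"turn": 0,"hand": 0},{"linear": [0,0,-0.009],"turn": 0,"hand": 0},{"linear": [0,0,-0.009],"turn": 0,"hand": 0},{"linear": [0,0,-0.009],"turn": 0,"hand": 0},{"linear": [0,0,-0.009],"turn": 0,"hand": 0},{"linear": [0,0,-0.009],"turn": 0,"hand": 0}]}}

```text
time_s: 7.55
position: [484.3, 44.3, 98.1]
eef_rot: [179.9, -0.1, -25.5]
ft_force: [-0.0, -0.3, 0.0]
opening: -0.4
```

```bash
python3 - <<'E'
from h import *
track(5)
E
```

```text
[(7.55, -105.8, 226), (7.6, -109.3, 228), (7.65, -112.7, 224), (7.7, -116.1, 225), (7.75, -119.4, 226)]
now 7.8 angle now -122.8 w rad/s -1.186
[484.3  44.3  98.1]
```

Request:
{"api": "servo_tool", "payload": {"steps": [{"linear": [0,0,0],"turn": 0,"hand": 0},{"linear": [0,0,0],"turn": 0,"hand": 0},{"linear": [0,0,0],"turn": 0,"hand": 0},{"linear": [0,0,0],"turn": 0,"hand": 0},{"linear": [0,0,-0.0015],"turn": 0,"hand": 0},{"linear": [0,0,-0.0029],"turn": 0,"hand": 0},{"linear": [0,0,-0.004],"turn": 0,"hand": 0},{"linear": [0,0,-0.004],"turn": 0,"hand": 0},{"linear": [0,0,-0.004],"turn": 0,"hand": 0},{"linear": [0,0,-0.004],"turn": 0,"hand": 0}]}}

```text
time_s: 8.8
position: [484.5, 44.6, 95.0]
eef_rot: [179.9, -0.1, -25.5]
ft_force: [-4.4, 3.4, 13.2]
opening: 0.1
```

```bash
python3 - <<'E'
from h import *
o,im=track(3);cv2.imwrite("pics/w3.png",im);print(o["ft_force"],manip.get_obs()["ft_force"])
E
```

```text
[(8.8, -161.5, 207), (8.85, -161.5, 207), (8.9, -161.5, 208)]
now 8.95 angle now -161.5 w rad/s -0.002
[484.5  44.6  95. ]
[-5.73802842  1.18799882 12.96900613] [-5.44273223  1.23667945 13.88095978]
```

View pics/w3.png

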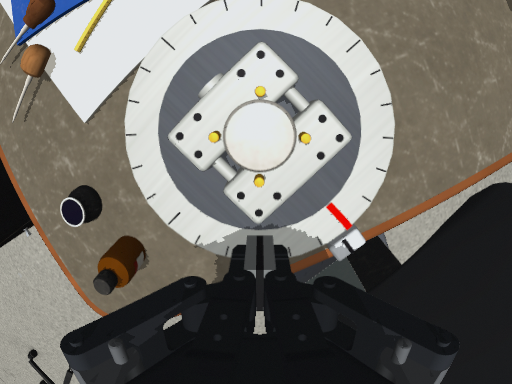

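The head has stopped with the red line just short of the index block: its outer end is at (350,227) and the block's line at about (347,243). I'll measure the gap.

```bash
python3 - <<'E'
from h import *
im=cv2.imread("pics/w3.png");o=manip.get_obs()
pts=np.array([(125,127),(395,127),(164,40),(360,42),(150,210),(372,200)])
P=wplane(o,*pts.T,84);s=np.linalg.lstsq(np.c_[2*P[:,:2],np.ones(len(P))],(P[:,:2]**2).sum(1),rcond=None)[0];c=s[:2];print(c,np.sqrt(s[2]+c@c))
g=cv2.cvtColor(im,cv2.COLOR_BGR2GRAY)
u,v=np.meshgrid(np.arange(325,375),np.arange(222,265));Q=wplane(o,u,v,83)[:,:2]-c
r=np.hypot(*Q.T);a=np.degrees(np.arctan2(Q[:,1],Q[:,0]));gg=g[222:265,325:375].ravel()
for lo in range(-175,-156):
    k=(r>75)&(r<83)&(a>=lo)&(a<lo+1);print(lo+.5,gg[k].mean().round() if k.any() else None,end="; ")
print(red(o,im,c))
cv2.imwrite("pics/w3c.png",cv2.resize(im[190:265,310:390],None,fx=7,fy=7,interpolation=cv2.INTER_CUBIC))
E
```

```text
[538.93267652  18.58661169] 69.17340946186265
-174.5 63.0; -173.5 68.0; -172.5 114.0; -171.5 153.0; -170.5 154.0; -169.5 152.0; -168.5 152.0; -167.5 154.0; -166.5 81.0; -165.5 35.0; -164.5 179.0; -163.5 207.0; -162.5 218.0; -161.5 215.0; -160.5 224.0; -159.5 217.0; -158.5 134.0; -157.5 95.0; -156.5 97.0; (np.float64(-159.64550112737723), 208)
```

View pics/w3c.png

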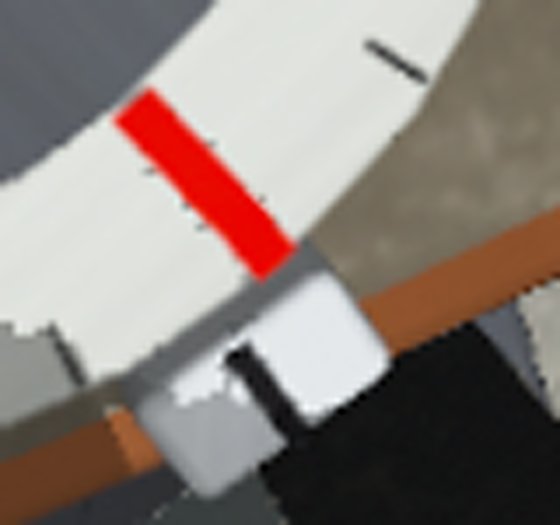

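The red line is about 5.5° (7 mm) short of the index line. That is inside the tolerance, but I'll carry the head the rest of the way with the pressed fingertip.

Request:
{"api": "servo_tool", "payload": {"steps": [{"linear": [0.0002,0.0004,-0.0006],"turn": 0,"hand": 0},{"linear": [0.0006,0.0011,-0.0006],"turn": 0,"hand": 0},{"linear": [0.001,0.002,-0.0006],"turn": 0,"hand": 0},{"linear": [0.0014,0.0029,-0.0006],"turn": 0,"hand": 0},{"linear": [0.0018,0.0038,-0.0006],"turn": 0,"hand": 0},{"linear": [0.0022,0.0046,-0.0006],"turn": 0,"hand": 0},{"linear": [0.0025,0.0052,-0.0006],"turn": 0,"hand": 0},{"linear": [0.0026,0.0054,-0.0006],"turn": 0,"hand": 0},{"linear": [0.0026,0.0054,-0.0006],"turn": 0,"hand": 0},{"linear": [0.0026,0.0054,-0.0006],"turn": 0,"hand": 0},{"linear": [0.0026,0.0054,-0.0006],"turn": 0,"hand": 0},{"linear": [0.0026,0.0054,-0.0006],"turn": 0,"hand": 0}]}}

```text
time_s: 10.15
position: [487.9, 50.2, 95.1]
eef_rot: [180.0, -0.2, -25.5]
ft_force: [-0.3, -1.0, 5.7]
opening: 0.1
```

```bash
python3 - <<'E'
from h import *
o,im=track(6);print(manip.get_obs()["ft_force"].round(1))
cv2.imwrite("pics/w4.png",cv2.resize(im[150:280,210:400],None,fx=4,fy=4,interpolation=cv2.INTER_CUBIC))
E
```

```text
[(10.15, -167.5, 203), (10.2, -167.5, 203), (10.25, -167.5, 203), (10.3, -167.5, 203), (10.35, -167.5, 203), (10.4, -167.5, 203)]
now 10.45 angle now -167.5 w rad/s -0.001
[487.9  50.2  95.1]
[ 0.3 -0.3  5.8]
```

View pics/w4.png

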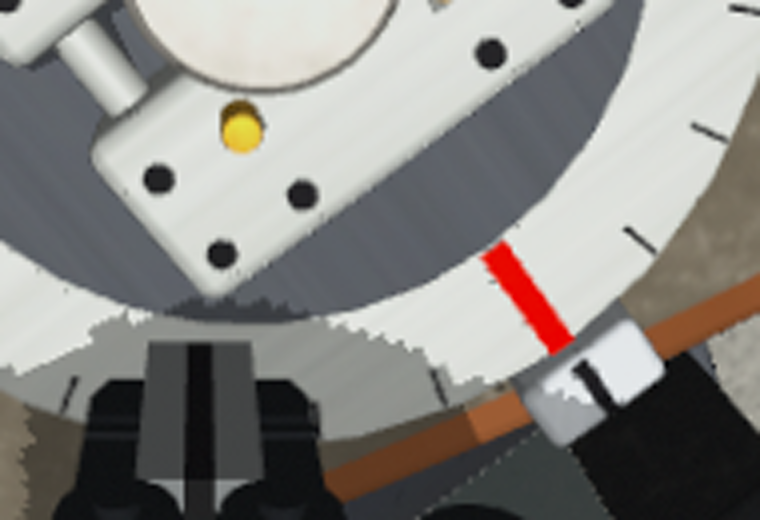

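The red line now meets the black index line: its end is at crop (562,350) and the index line starts at (580,365). The head is at rest, the fingertip presses with about 5.8 N, and the case back sits between its pins. I'm handing in.

```bash
python3 -c "
from h import *
print(manip.finish_job())"
```

```text
the job is handed in; nothing more can be done
None
```

I flicked the head by the rim, let it run untouched, then braked it with the fingertip so the red line sits at the index block. The job was handed in at about 10.5 s, and no verdict was reported.

- **Spin:** the head ran clear of the fingers for about 4.5 s, slowing from about 1.7 to 1.1 rad/s, before I braked it.
- **Stop:** the first braking press stopped the head about 5.5° (7 mm) short of the index line. That was inside the 10 mm tolerance, but I carried it the remaining way with the pressed fingertip.
- **Last checks:**
  - The red line measured −167.5° against −166.5° for the index line, about 1 mm off at the rim. My separate index readings scattered by about 1°, with the less accurate side view about 4° off.
  - The head showed no movement over the last 0.3 s, and the fingertip was pressing with about 5.8 N.
  - The case back looked in place between its pins in the last picture. I did not measure its position.
  - I did not re-measure the things round the vice at the end. The fingers passed well clear of them.

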